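Shut and bolt the sample chest

ROBOT

A 6-joint arm with a two-finger parallel gripper is mounted at the origin on the work surface. World frame = base frame: x ahead of the robot, y to its left, z up, the work surface at z = 0. Lengths are in m, angles in degrees, forces in N, time in s.
With the tool pointing down it reaches from about 0.35 to 0.875 m from the base axis. Payload 4.2 kg.
Tool frame: the origin (TCP) lies on the centre line of the jaws, within the pads' length; the fingertips stand 19 mm ahead of it and the grasp point (between the pads) is the TCP; x points along the fingers, y is the direction in which the jaws open and shut, and the axes are right-handed (so a half turn about x gives the same grasp; the last joint's range is limited). The gripper opens to 87 mm and grips with 3 to 60 N. Pads are 19 mm wide; open, the fingers measure 117 mm over their backs; the gripper's body (75 mm by 190 mm) begins 51 mm behind the grasp point.
Start: joints at [-53.938, 22.042, 0.453, 0, -68.411, -14.817], TCP at [0.226, -0.582, 0.242] pointing down, gripper open.
Joint ranges: [-179.83, 179.83], [-69.29, 118.12], [-61.27, 80.66], [-181.25, 117.63], [-171.15, -9.14], [-177.46, 177.46]. Speed limits (degrees/s): [159.86, 159.86, 180, 180, 180, 180].

INTERFACE

Orientations are given as a 3x3 rotation matrix whose columns are the frame's x, y, z axes.
In Python, from station import r, viewer, job, spotter gives the robot as it stands.
- The arm moves only by the tool play_rows, never from a script. Its argument "commands" is a list of rows, each an object of numbers: "fingers": the gripper command: -1 is fully open, 1 is shut, values between are in proportion; "tx", "ty", "tz": the shift along the tool's x, y, z normalised to -1 to 1, where 1 is 750 mm; "ax", "ay", "az": the turn, a rotation vector about the tool's x, y, z normalised to -1 to 1, where 1 is pi rad. In form: [{"fingers": .., "tx": .., "ty": .., "tz": .., "ax": .., "ay": .., "az": ..}, ...]. A call has 1 to 5 rows; each row is the pose to reach, as a shift and turn from the pose commanded when the call began, along the tool's axes at that moment, turning the shorter way round; what a row does not reach only later rows make up. A row lasts 1/12 s, in which the tool goes at most 41.7 mm and 7.16 degrees, less where a joint would pass 70% of its speed; a pose out of reach is approached as far as the arm can. A call with a number of a shift or a turn outside -1 to 1 is refused whole. A call with a gripper value outside its range is refused whole. The fingers move at their own pace and stop on an object; the grip force is fixed at half the most. Time passes only in rows, so rows that repeat a pose let the fingers close. It gives the time, the measured TCP pose, the force and the opening at its end, in the units of the state.
- r.sense(): the state, without advancing time (a new reading comes with each control period).
- viewer.capture(name): name is "side" or "top" or "wrist"; returns a dict with "image" (400x640x3 uint8, red, green, blue), "fx", "fy", "cx", "cy" (pixels), "R" (3x3) and "t" (3): a world point X has camera coordinates R X + t; the wrist camera has in their place "mount" (4x4, takes a point from camera to tool coordinates, whose origin is the TCP and whose axes are the tool frame's). Camera axes: x right, y down, z forward; pixel columns grow to the right and rows downward; lengths in m; the calibration is good to about 2 mm. A picture is of the moment at which its call begins: read the wrist's pose just before it. There is no depth.
- job.finish_job(): hands the job in, once; it reports no verdict.
Trained networks look in a picture, given as the dict that the camera call returned (one of the last four; its "shot" number tells which), for a name from the list of things; names that differ only in an ending like _2 or _b are one class to them, and where a whole thing is asked for, a point or a joint stands for the part that bears it (a point fixed in the world has none). Each returns a list of dicts, best first, with "score" (0 to 1); they miss things now and then, are a little off and sometimes report something else, mostly with a low value. They report only what shows in the picture. A call takes as long as a camera call.
- spotter.find_in(name, picture): "uv" ([column, row] in pixels, amid what is visible of it).
- spotter.silhouettes(name, picture): "region" (400x640 bool, what is visible of it) and "uv" ([column, row] in pixels, amid what is visible of it).
The state is a dict: "time_s": time; "joints": joint angles; "joint_velocities": joint speeds; "effort": joint torques, N m; "tcp_pos": TCP position; "ee_rot": TCP orientation; "wrist_force": force on the tool from outside, world axes, zero at the start; "moment": the same for the moment, N m; "gripper_width": opening from 0.0 (shut) to 1.0 (fully open).
Only numpy, scipy, OpenCV 4.12 (cv2) and the standard library are available. Lean on these libraries where they do the work, as an engineer would, in place of code of your own. Each camera call takes 0.05 s, during which the arm holds its last target. There are 200 camera calls.

TASK

First draw the grey sliding lid of the sample chest fully shut over the tubes. Then bolt it: lift the bolt's black-knobbed handle out of the notch it lies in, slide the bolt all the way into the keeper on the lid, and drop the handle down into the other notch. Leave the rack, the jar and the carton standing where they are.

Things in the scene. Friction and masses are not known exactly. Their poses are not given: they have to be found in the camera images.
- chest: White sample chest fixed to the bench, 300 (x) x 380 (y) x 100 mm high. Origin: centre of its underside, on the bench; x points away from the robot, y left, z up; turned up to 0.3 rad. Chest coordinates below are in this frame, in mm. Flat deck at z = 100; sliding lid on the half y < 0, steel barrel bolt on the half y > 0. Low guide rails (to z = 112) beside the lid.
- bolt_axis (a point): Centre of the bolt's 30 mm thick barrel, on the rod's axis, chest (-20, 41, 122); the barrel spans y = 22 to 60. The 14 mm rod runs through it parallel to chest y.
- notch_open (a point): Top centre of the open (start) notch, chest (-45, 145, 146), in the steel notch plate that stands on the robot's side of the rod (x = -54 to -36, y = 22 to 185, top z = 146). Notch 20 mm wide along y, floor z = 124.
- notch_locked (a point): Top centre of the locked notch, chest (-45, 85, 146): same plate, same size, nearer the lid.
- lid (a joint): Grey sliding lid, 180 mm wide, 155 long, top at chest z = 110: how far it is open, m. 0 = fully shut against its stop, towards the robot; grows along chest +x, to 0.13. Starts 0.05 to 0.11 open. Friction 2.5 N; stays where left. The bolt enters the keeper only if the lid is within about 3 mm of shut; a bolt thrown earlier blocks the lid.
- lid_pull (a point): Top centre of the aluminium pull bar standing on the lid: 100 mm along chest y, 14 mm thick along x, from chest z = 110 to 144. With the lid shut this point is at chest (-100, -100, 144); it moves along +x with the lid. Free lid surface on both its sides.
- keeper (a point): Centre of the bore of the steel keeper arch on the lid, the rod's socket: 32 mm along chest x, 27 mm along y, top at z = 138, bore 20 mm wide along x. With the lid shut it is at chest (-20, -21, 122), on the bolt axis.
- bolt (a joint): Bolt slide, m. 0 = open, handle in line with the open notch; 0.06 = locked, rod through the keeper, handle in line with the locked notch. Grows along chest -y (towards the lid). End stops at -0.002 and 0.062. Friction 1.5 N. Slides only with the handle lifted out.
- handle (a joint): Turning of the handle about the rod's axis, rad. 0 = down in a notch, 40 deg above level, leaning to the robot (chest -x). Grows as lifted up and over; clear of the plate from 0.6; upright 0.87; stop at 1.22, leaning 20 deg beyond upright. Loose hinge: short of upright it falls back into the notch (or onto the plate, at about 0.5); past upright it rests on the far stop, still free to slide.
- knob (a point): Centre of the 26 mm black ball at the end of the 12 mm round handle arm, 70 mm from the rod's axis. In the open notch it is at chest (-74, 145, 167); leaning on the far stop at (4, 145, 188); with the bolt locked, y = 85 instead. The handle weighs about 120 g. Pushed level from the robot side while down it wedges: push it up and away.
- tube_rack: Bystander: white rack of capped tubes, 70 x 150 x 95 mm, origin centre of underside. Stands left of the chest.
- jar: Bystander: jar 64 mm across, 90 mm high, origin centre of underside. Stands right of the chest.
- carton: Bystander: cardboard carton 100 x 130 x 90 mm, origin centre of underside. Stands right of the chest, behind the jar.

How it is judged (in metres and radians):
On the way, in this order (a step that is already met when the one before it is completed fails the run):
1. the lid is drawn fully shut (within 4 mm) while the bolt is still back (value of joint lid below 0.004 m and value of joint bolt below 0.01 m), for 0.1 s.
2. the bolt is slid into the keeper (54 mm or more of 60) with the lid shut (value of joint bolt above 0.054 m and value of joint lid below 0.005 m), for 0.1 s.
At the end, for the whole second after the job is handed in: The lid is shut (within 5 mm), the bolt is slid at least 54 mm of its 60 mm into the keeper, and the handle lies at rest down in the locked notch (within 0.12 rad) (all of step 2 and value of joint handle below 0.12 rad and velocity of joint handle between -0.05 and 0.05 rad/s and velocity of joint bolt between -0.005 and 0.005 m/s); the robot touches nothing.
It fails at once if the tube rack is pushed away by more than 30 mm or tipped over (distance of tube_rack from where it was at the start of the episode above 0.03 m or angle between tube_rack's own z axis and vertical above 0.4 rad).
It fails at once if the jar is pushed away by more than 30 mm or tipped over (distance of jar from where it was at the start of the episode above 0.03 m or angle between jar's own z axis and vertical above 0.4 rad).
It fails at once if the carton is pushed away by more than 30 mm or tipped over (distance of carton from where it was at the start of the episode above 0.03 m or angle between carton's own z axis and vertical above 0.4 rad).
It also fails if it takes over 51 s, if anything falls off the work surface, if the arm or the gripper's body presses on something with over 40 N, if the wrist force passes 120 N, or if a joint passes its speed limit or range.

## Working session

There is one attempt and no reset: what is moved stays moved. The work goes in short steps, Python scripts to look and compute and a tool call to move; the robot and the scene stay as the last step left them, time stands still between calls to the robot, and variables do not carry over. Pictures are saved under pics/ and viewed, about 8 in all and at most 12, crops included, and the job is handed in when it is done.

Besides the shell and the picture viewer there is one more tool, called after "Emit:" by a JSON object that holds its "name" and its "arguments", one argument or row to a line. play_rows: Moves the arm, as the interface text tells. Its arguments: {"type":"object","properties":{"commands":{"type":"array"}},"required":["commands"]}

```bash
mkdir -p pics; cat > h.py <<'E'
import numpy as np, cv2, json
from station import r, viewer, job, spotter
def shot(n):
    s=r.sense(); p=viewer.capture(n)
    if n=="wrist":
        M=np.array(p["mount"]); T=np.eye(4); T[:3,:3]=s["ee_rot"]; T[:3,3]=s["tcp_pos"]
        W=np.linalg.inv(T@M); p["R"]=W[:3,:3]; p["t"]=W[:3,3]
    return p
def proj(p,X):
    X=np.atleast_2d(X); c=X@np.array(p["R"]).T+np.array(p["t"])
    return np.c_[p["fx"]*c[:,0]/c[:,2]+p["cx"],p["fy"]*c[:,1]/c[:,2]+p["cy"]]
def ray(p,uv,z):
    R=np.array(p["R"]);o=-R.T@np.array(p["t"]);d=R.T@np.array([(uv[0]-p["cx"])/p["fx"],(uv[1]-p["cy"])/p["fy"],1])
    return o+d*(z-o[2])/d[2]
def save(p,f): cv2.imwrite("pics/"+f,cv2.cvtColor(p["image"],cv2.COLOR_RGB2BGR))
E
python3 - <<'E'
from h import *
for n in ("top","side"):
    p=shot(n); save(p,n+"1.png"); print(n,-np.array(p["R"]).T@p["t"])
    for k in ("chest","knob","lid_pull","keeper","bolt_axis","notch_open","tube_rack","jar","carton"):
        f=spotter.find_in(k,p); z={"chest":.1,"knob":.167,"lid_pull":.144,"keeper":.138}.get(k,.09)
        if f: print(k,f[0]["uv"],round(f[0]["score"],2),ray(p,f[0]["uv"],z).round(3))
print(r.sense()["ee_rot"],r.sense()["time_s"])
E
```

```text
top [3.79005550e-01 6.41528019e-04 1.36702517e+00]
chest [286.0, 199.2] 0.59 [0.566 0.066 0.1  ]
knob [223.2, 210.3] 0.42 [0.527 0.222 0.167]
lid_pull [317.5, 203.4] 0.89 [ 0.549 -0.019  0.144]
keeper [317.9, 203.3] 0.77 [ 0.55  -0.02   0.138]
bolt_axis [283.8, 195.6] 0.95 [0.577 0.072 0.09 ]
notch_open [286.4, 198.2] 0.95 [0.57  0.065 0.09 ]
tube_rack [166.4, 205.0] 0.68 [0.551 0.39  0.09 ]
jar [450.5, 235.3] 0.56 [ 0.47  -0.379  0.09 ]
carton [459.9, 182.1] 0.83 [ 0.617 -0.411  0.09 ]
side [0.19270521 0.94607365 0.85915321]
chest [295.8, 236.8] 0.79 [0.547 0.145 0.1  ]
knob [288.5, 242.1] 0.61 [0.524 0.237 0.167]
lid_pull [319.3, 197.9] 0.81 [0.527 0.038 0.144]
keeper [318.7, 195.5] 0.79 [0.535 0.022 0.138]
bolt_axis [300.0, 237.9] 0.71 [0.541 0.135 0.09 ]
notch_open [297.5, 237.4] 0.97 [0.547 0.136 0.09 ]
tube_rack [238.9, 345.7] 0.62 [0.534 0.459 0.09 ]
jar [382.9, 151.1] 0.85 [ 0.454 -0.318  0.09 ]
carton [342.1, 141.2] 0.85 [ 0.588 -0.333  0.09 ]
[[-5.49365718e-08 -3.62420861e-01  9.32014549e-01]
 [ 1.37333946e-05  9.32014549e-01  3.62420861e-01]
 [-1.00000000e+00  1.28196338e-05  4.92606702e-06]] 1.0
```

```bash
python3 - <<'E'
import cv2
a=cv2.imread("pics/top1.png")[110:290,140:480]; cv2.imwrite("pics/t.png",cv2.resize(a,None,fx=2.35,fy=2.35,interpolation=cv2.INTER_CUBIC))
a=cv2.imread("pics/side1.png")[100:360,190:450]; cv2.imwrite("pics/s.png",cv2.resize(a,None,fx=2.3,fy=2.3,interpolation=cv2.INTER_CUBIC))
E
```

```text
(no output)
```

View pics/t.png

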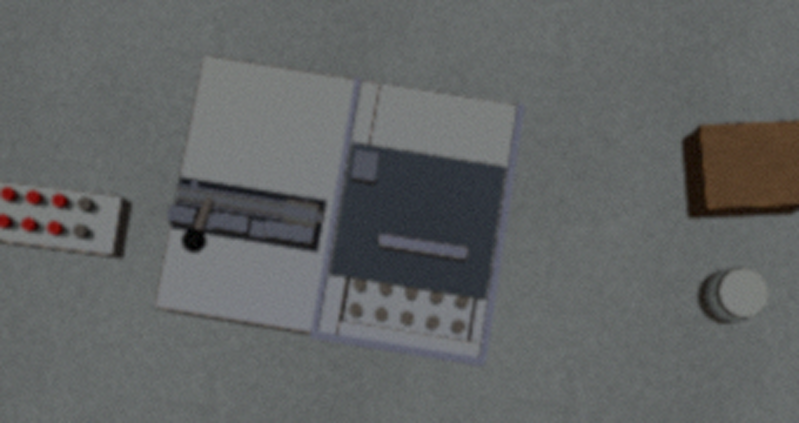

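View pics/s.png

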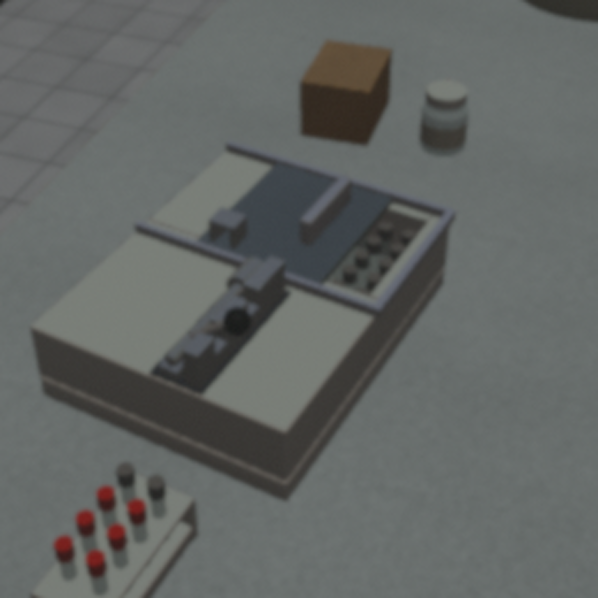

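The top view shows the deck corners at crop (204,57), (518,103), (483,362) and (157,305). The pull bar runs (380,239)–(467,253), and the knob is at (194,240), in the left notch. The side view agrees. I'll fit the chest pose next.

```bash
cat > fit.py <<'E'
from h import *
from scipy.optimize import least_squares
T=shot("top");S=shot("side")
ft=lambda a:np.array(a)/2.35+[140,110]
fs=lambda a:np.array(a)/2.3+[190,100]
obs=[(T,ft((204,57)),(150,190,100),0),(T,ft((157,305)),(-150,190,100),0),(T,ft((518,103)),(150,-190,112),0),(T,ft((483,362)),(-150,-190,112),0),
(T,ft((380,236)),(-100,-50,144),1),(T,ft((467,250)),(-100,-150,144),1),(T,ft((194,240)),(-74,145,167),0),(S,fs((237,322)),(-74,145,167),0),
(S,fs((290,432)),(-150,190,100),0),(S,fs((33,330)),(150,190,100),0),(S,fs((453,213)),(-150,-190,112),0),(S,fs((228,148)),(150,-190,112),0)]
def W(q,P,l):
    c,s=np.cos(q[2]),np.sin(q[2]);P=np.array(P)/1000.;P=P+np.array([q[3]*l,0,0])
    return np.array([q[0]+c*P[0]-s*P[1],q[1]+s*P[0]+c*P[1],P[2]])
def res(q): return np.concatenate([proj(o[0],W(q,o[2],o[3]))[0]-o[1] for o in obs])
f=least_squares(res,[.566,.06,-.15,.07],loss="soft_l1")
print(f.x.round(4)); print(res(f.x).reshape(-1,2).round(1))
np.save("q.npy",f.x)
E
python3 fit.py
```

```text
[ 0.5679  0.0696 -0.1569  0.0701]
[[-1.4  0.1]
 [-2.2  2.6]
 [ 2.1  1.1]
 [ 0.6  1. ]
 [-1.  -0.1]
 [ 0.   0. ]
 [-0.6  2. ]
 [ 0.5 -1. ]
 [-1.6 -0.5]
 [-2.1 -2.3]
 [-0.8 -2.8]
 [-0.6 -4. ]]
```

```bash
cat > go.py <<'E'
# usage: go.py chest_x chest_y z(mm) -> remaining move in tool units, tool y along chest y, pointing down
from h import *; import sys
from scipy.spatial.transform import Rotation as Ro
q=np.load("q.npy"); c,s=np.cos(q[2]),np.sin(q[2])
C=np.array([[c,-s,0],[s,c,0],[0,0,1]])
def now():
    st=r.sense(); p=C.T@(np.array(st["tcp_pos"])-[q[0],q[1],0]); return st,p*1000
def cmd(P):
    st,_=now(); R=np.array(st["ee_rot"]); X=C@(np.array(P)/1000.)+[q[0],q[1],0]
    D=C@np.array([[0,0,1],[0,1,0],[-1,0,0]],float)
    d=R.T@(X-st["tcp_pos"])/.75; a=Ro.from_matrix(R.T@D).as_rotvec()/np.pi
    return d.round(3),a.round(3)
if __name__=="__main__":
    st,p=now(); print(st["time_s"],"chest mm",p.round(1),"F",np.round(st["wrist_force"],1),"w",st["gripper_width"])
    if len(sys.argv)>3: print(*cmd([float(v) for v in sys.argv[1:4]]))
E
python3 go.py 20 -30 380; python3 -c "
from h import *
p=viewer.capture('wrist');print(np.round(p['mount'],3),p['fx'])"
```

```text
1.1 chest mm [-235.4 -697.5  241.6] F [-0.6 -0.2 -0.5] w 0.995473641080314
[-0.185  0.598  0.742] [ 0.168 -0.     0.   ]
[[ 0.001 -0.305  0.952 -0.144]
 [ 1.     0.001 -0.001 -0.001]
 [-0.001  0.952  0.305 -0.084]
 [ 0.     0.     0.     1.   ]] 306.8604238462088
```

Emit:
{"name": "play_rows", "arguments": {
  "commands": [
    {"fingers": -1,"tx": -0.08,"ty": 0.6,"tz": 0.68,"ax": 0.168,"ay": 0,"az": 0},
    {"fingers": -1,"tx": -0.08,"ty": 0.6,"tz": 0.68,"ax": 0.168,"ay": 0,"az": 0},
    {"fingers": -1,"tx": -0.08,"ty": 0.6,"tz": 0.68,"ax": 0.168,"ay": 0,"az": 0},
    {"fingers": -1,"tx": -0.08,"ty": 0.6,"tz": 0.68,"ax": 0.168,"ay": 0,"az": 0},
    {"fingers": -1,"tx": -0.08,"ty": 0.6,"tz": 0.68,"ax": 0.168,"ay": 0,"az": 0}
  ]
}}

```text
time_s: 1.57
tcp_pos: [0.3177, -0.4063, 0.2592]
ee_rot: [[0.0, 0.162, 0.987], [-0.0, 0.987, -0.162], [-1.0, -0.0, 0.0]]
wrist_force: [0.6, -0.3, 0.3]
gripper_width: 1.003
```

```bash
python3 go.py -30 -20 300
```

```text
1.5667 chest mm [-172.8 -509.1  259.2] F [ 0.6 -0.3  0.3] w 1.0025025017721627
[-0.055  0.653  0.187] [-0.002  0.     0.   ]
```

Emit:
{"name": "play_rows", "arguments": {
  "commands": [
    {"fingers": -1,"tx": -0.06,"ty": 0.65,"tz": 0.19,"ax": -0.002,"ay": 0,"az": 0},
    {"fingers": -1,"tx": -0.06,"ty": 0.65,"tz": 0.19,"ax": -0.002,"ay": 0,"az": 0},
    {"fingers": -1,"tx": -0.06,"ty": 0.65,"tz": 0.19,"ax": -0.002,"ay": 0,"az": 0},
    {"fingers": -1,"tx": -0.06,"ty": 0.65,"tz": 0.19,"ax": -0.002,"ay": 0,"az": 0},
    {"fingers": -1,"tx": -0.06,"ty": 0.65,"tz": 0.19,"ax": -0.002,"ay": 0,"az": 0}
  ]
}}

```text
time_s: 1.98
tcp_pos: [0.4064, -0.218, 0.278]
ee_rot: [[0.001, 0.15, 0.989], [-0.0, 0.989, -0.15], [-1.0, -0.0, 0.001]]
wrist_force: [1.3, 0.3, -0.6]
gripper_width: 0.998
```

```bash
python3 go.py -30 -20 300
```

```text
1.9833 chest mm [-114.6 -309.3  278. ] F [ 1.3  0.3 -0.6] w 0.9979617369264685
[-0.029  0.385  0.115] [0.002 0.    0.   ]
```

Emit:
{"name": "play_rows", "arguments": {
  "commands": [
    {"fingers": -1,"tx": -0.03,"ty": 0.385,"tz": 0.115,"ax": 0.001,"ay": 0,"az": 0},
    {"fingers": -1,"tx": -0.03,"ty": 0.385,"tz": 0.115,"ax": 0.001,"ay": 0,"az": 0},
    {"fingers": -1,"tx": -0.03,"ty": 0.385,"tz": 0.115,"ax": 0.001,"ay": 0,"az": 0},
    {"fingers": -1,"tx": -0.03,"ty": 0.385,"tz": 0.115,"ax": 0.001,"ay": 0,"az": 0},
    {"fingers": -1,"tx": -0.03,"ty": 0.385,"tz": 0.115,"ax": 0.001,"ay": 0,"az": 0}
  ]
}}

```text
time_s: 2.4
tcp_pos: [0.4951, -0.0299, 0.2936]
ee_rot: [[0.001, 0.153, 0.988], [0.0, 0.988, -0.153], [-1.0, 0.0, 0.001]]
wrist_force: [0.5, -0.2, 0.2]
gripper_width: 1.003
```

Emit:
{"name": "play_rows", "arguments": {
  "commands": [
    {"fingers": -1,"tx": 0,"ty": 0.12,"tz": 0.03,"ax": 0,"ay": 0,"az": 0},
    {"fingers": -1,"tx": 0,"ty": 0.12,"tz": 0.03,"ax": 0,"ay": 0,"az": 0},
    {"fingers": -1,"tx": 0,"ty": 0.12,"tz": 0.03,"ax": 0,"ay": 0,"az": 0},
    {"fingers": -1,"tx": 0,"ty": 0.12,"tz": 0.03,"ax": 0,"ay": 0,"az": 0}
  ]
}}

```text
time_s: 2.73
tcp_pos: [0.5316, 0.0561, 0.2923]
ee_rot: [[-0.0, 0.149, 0.989], [-0.0, 0.989, -0.149], [-1.0, -0.0, -0.0]]
wrist_force: [-0.3, -0.4, -0.2]
gripper_width: 1.0
```

```bash
python3 - <<'E'
from h import *
p=shot("wrist"); save(p,"w1.png")
np.savez("w1.npz",R=p["R"],t=p["t"],k=[p["fx"],p["fy"],p["cx"],p["cy"]])
from go import *
print(now()[1])
for k in ("knob","lid_pull","keeper"):
    for f in spotter.silhouettes(k,p)[:1]:
        m=f["region"]; ys,xs=np.where(m); print(k,f["uv"],f["score"],cv2.minAreaRect(np.c_[xs,ys].astype(np.float32)), m.sum())
E
```

```text
[-34.25397233 -20.61939043 292.48176994]
knob [495.1, 170.3] 0.93 ((489.1005859375, 173.87950134277344), (30.06427001953125, 70.88920593261719), 50.47736740112305) 1272
lid_pull [256.7, 199.4] 0.83 ((248.12603759765625, 207.68753051757812), (170.31655883789062, 132.8697967529297), 0.9240454435348511) 19919
keeper [257.9, 202.6] 0.68 ((248.20062255859375, 207.47113037109375), (169.22488403320312, 132.58949279785156), 1.2730300426483154) 19734
```

View pics/w1.png

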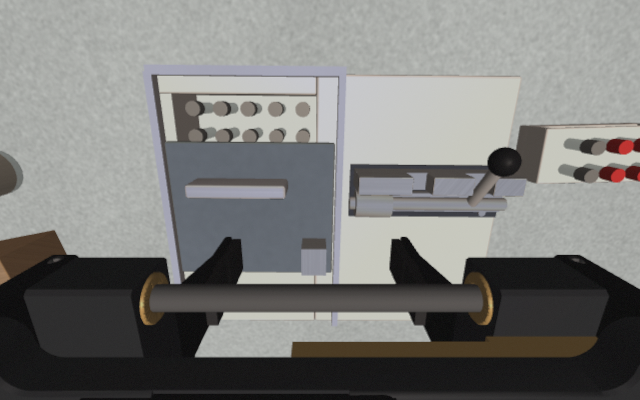

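```bash
python3 - <<'E'
from h import *
im=cv2.imread("pics/w1.png")
a=cv2.resize(im[55:285,140:340],None,fx=2.6,fy=2.6,interpolation=cv2.INTER_CUBIC)
b=cv2.resize(im[65:235,340:530],None,fx=2,fy=2,interpolation=cv2.INTER_CUBIC)
b2=np.zeros((a.shape[0],260,3),np.uint8)
cv2.imwrite("pics/w1z.png",a)
c=cv2.resize(im[60:230,335:535],None,fx=3.9,fy=3.5,interpolation=cv2.INTER_CUBIC); cv2.imwrite("pics/w1y.png",c)
E
```

```text
(no output)
```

View pics/w1z.png

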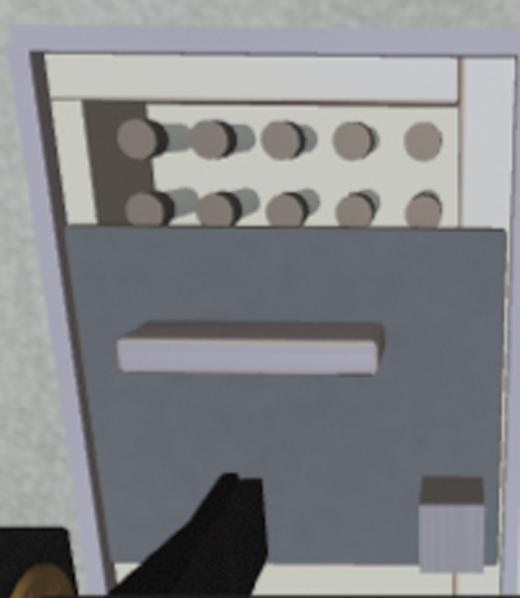

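View pics/w1y.png

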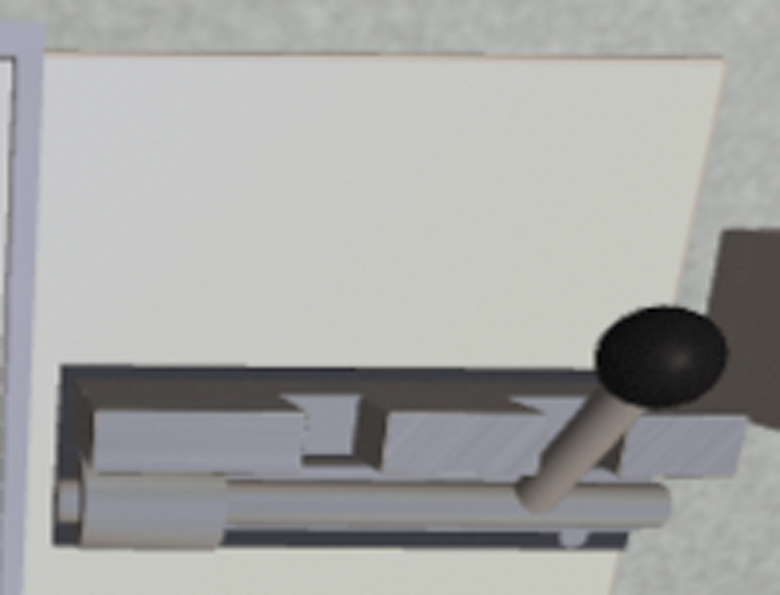

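```bash
cat > fit2.py <<'E'
from h import *
from scipy.optimize import least_squares
d=np.load("w1.npz"); k=d["k"]; p=dict(R=d["R"],t=d["t"],fx=k[0],fy=k[1],cx=k[2],cy=k[3])
A=lambda u,v:np.array([u/2.6+140,v/2.6+55]); B=lambda u,v:np.array([u/3.9+335,v/3.5+60])
obs=[(A(118,340),(-107,-150,144),1),(A(380,341),(-107,-50,144),1),(A(121,370),(-93,-150,144),1),(A(376,374),(-93,-50,144),1),
(A(420,503),(-36,-34.5,138),1),(A(483,503),(-36,-7.5,138),1),(A(486,572),(-4,-7.5,138),1),(A(420,570),(-4,-34.5,138),1),
(B(661,357),(-74,145,167),0),(B(303,470),(-36,75,146),0),(B(380,470),(-36,95,146),0),(B(306,411),(-54,75,146),0),(B(388,411),(-54,95,146),0),
(B(632,415),(-54,155,146),0),(B(745,418),(-54,185,146),0),(B(735,474),(-36,185,146),0),(B(95,411),(-54,22,146),0),(B(722,57),(-150,190,100),0),(A(12,27),(-150,-190,112),0)]
def W(q,P,l):
    c,s=np.cos(q[2]),np.sin(q[2]);P=np.array(P)/1000.+np.array([q[3]*l,0,0])
    return np.array([q[0]+c*P[0]-s*P[1],q[1]+s*P[0]+c*P[1],P[2]])
res=lambda q:np.concatenate([proj(p,W(q,o[1],o[2]))[0]-o[0] for o in obs])
f=least_squares(res,np.load("q.npy"),loss="soft_l1")
print(f.x.round(4)); print(res(f.x).reshape(-1,2).round(1).tolist())
np.save("q.npy",f.x)
E
python3 fit2.py; python3 go.py 5 -100 250;
```

```text
[ 0.5709  0.0692 -0.1671  0.0646]
[[-1.7, -1.9], [-0.6, -0.5], [-1.3, 0.2], [1.1, 0.4], [-0.2, 0.1], [0.7, 0.5], [-1.2, 0.2], [-0.3, 0.5], [-1.0, -0.3], [-0.3, 0.5], [0.2, 0.8], [1.0, -0.5], [0.7, -0.1], [-0.1, -0.2], [1.8, -0.5], [0.2, 1.3], [0.4, -1.5], [4.5, 0.1], [-1.1, 2.3]]
2.9333 chest mm [-37.3 -23.2 293. ] F [-0.4 -0.8  1. ] w 1.0019484490851425
[ 0.057 -0.103  0.055] [ 0.004 -0.     0.   ]
```

Emit:
{"name": "play_rows", "arguments": {
  "commands": [
    {"fingers": 1,"tx": 0,"ty": -0.103,"tz": 0.053,"ax": 0.004,"ay": 0,"az": 0},
    {"fingers": 1,"tx": 0,"ty": -0.103,"tz": 0.053,"ax": 0.004,"ay": 0,"az": 0},
    {"fingers": 1,"tx": 0.06,"ty": -0.103,"tz": 0.053,"ax": 0.004,"ay": 0,"az": 0},
    {"fingers": 1,"tx": 0.12,"ty": -0.103,"tz": 0.053,"ax": 0.004,"ay": 0,"az": 0},
    {"fingers": 1,"tx": 0.12,"ty": -0.103,"tz": 0.053,"ax": 0.004,"ay": 0,"az": 0}
  ]
}}

```text
time_s: 3.35
tcp_pos: [0.5531, -0.0315, 0.1964]
ee_rot: [[-0.013, 0.171, 0.985], [-0.0, 0.985, -0.171], [-1.0, -0.002, -0.013]]
wrist_force: [-0.3, -0.4, -1.3]
gripper_width: 0.703
```

```bash
python3 go.py 2 -100 142
```

```text
3.35 chest mm [  -0.8 -102.2  196.4] F [-0.3 -0.4 -1.3] w 0.7030397063153558
[0.072 0.003 0.005] [-0.002 -0.004  0.001]
```

Emit:
{"name": "play_rows", "arguments": {
  "commands": [
    {"fingers": 1,"tx": 0,"ty": 0.003,"tz": 0.005,"ax": 0,"ay": 0,"az": 0},
    {"fingers": 1,"tx": 0.04,"ty": 0.003,"tz": 0.005,"ax": 0,"ay": 0,"az": 0},
    {"fingers": 1,"tx": 0.072,"ty": 0.003,"tz": 0.005,"ax": 0,"ay": 0,"az": 0},
    {"fingers": 1,"tx": 0.072,"ty": 0.003,"tz": 0.005,"ax": 0,"ay": 0,"az": 0},
    {"fingers": 1,"tx": 0.072,"ty": 0.003,"tz": 0.005,"ax": 0,"ay": 0,"az": 0}
  ]
}}

```text
time_s: 3.77
tcp_pos: [0.5634, -0.0273, 0.1508]
ee_rot: [[0.002, 0.165, 0.986], [-0.001, 0.986, -0.165], [-1.0, -0.0, 0.002]]
wrist_force: [-0.5, 0.0, 0.7]
gripper_width: 0.325
```

```bash
python3 go.py -76 -100 142
```

```text
3.7667 chest mm [  8.7 -96.4 150.8] F [-0.5  0.   0.7] w 0.3248540351675386
[ 0.012 -0.005 -0.113] [0.001 0.001 0.   ]
```

Emit:
{"name": "play_rows", "arguments": {
  "commands": [
    {"fingers": 1,"tx": 0.012,"ty": -0.004,"tz": 0,"ax": 0,"ay": 0,"az": 0},
    {"fingers": 1,"tx": 0.012,"ty": -0.004,"tz": -0.02,"ax": 0,"ay": 0,"az": 0},
    {"fingers": 1,"tx": 0.012,"ty": -0.004,"tz": -0.045,"ax": 0,"ay": 0,"az": 0},
    {"fingers": 1,"tx": 0.012,"ty": -0.004,"tz": -0.075,"ax": 0,"ay": 0,"az": 0},
    {"fingers": 1,"tx": 0.012,"ty": -0.004,"tz": -0.1,"ax": 0,"ay": 0,"az": 0}
  ]
}}

```text
time_s: 4.18
tcp_pos: [0.4901, -0.0178, 0.1426]
ee_rot: [[0.009, 0.164, 0.986], [0.0, 0.986, -0.164], [-1.0, 0.002, 0.008]]
wrist_force: [3.8, -3.6, -0.2]
gripper_width: 0.019
```

```bash
python3 go.py -82 -100 142
```

```text
4.1833 chest mm [-65.2 -99.2 142.6] F [ 3.8 -3.6 -0.2] w 0.019107925479102686
[ 0.001 -0.001 -0.022] [ 0.001  0.003 -0.001]
```

Emit:
{"name": "play_rows", "arguments": {
  "commands": [
    {"fingers": 1,"tx": 0,"ty": 0,"tz": -0.008,"ax": 0,"ay": 0,"az": 0},
    {"fingers": 1,"tx": 0,"ty": 0,"tz": -0.014,"ax": 0,"ay": 0,"az": 0},
    {"fingers": 1,"tx": 0,"ty": 0,"tz": -0.019,"ax": 0,"ay": 0,"az": 0},
    {"fingers": 1,"tx": 0,"ty": 0,"tz": -0.019,"ax": 0,"ay": 0,"az": 0}
  ]
}}

```text
time_s: 4.52
tcp_pos: [0.475, -0.0152, 0.1411]
ee_rot: [[0.003, 0.165, 0.986], [0.001, 0.986, -0.165], [-1.0, 0.001, 0.003]]
wrist_force: [1.4, -0.4, 0.2]
gripper_width: 0.008
```

```bash
python3 go.py -84 -100 142
```

```text
4.5167 chest mm [-80.6 -99.1 141.1] F [ 1.4 -0.4  0.2] w 0.007569012539703055
[-0.001 -0.001 -0.005] [ 0.     0.001 -0.   ]
```

Emit:
{"name": "play_rows", "arguments": {
  "commands": [
    {"fingers": 1,"tx": 0,"ty": 0,"tz": -0.003,"ax": 0,"ay": 0,"az": 0},
    {"fingers": 1,"tx": 0,"ty": 0,"tz": -0.006,"ax": 0,"ay": 0,"az": 0},
    {"fingers": 1,"tx": 0,"ty": 0,"tz": -0.006,"ax": 0,"ay": 0,"az": 0}
  ]
}}

```text
time_s: 4.77
tcp_pos: [0.4746, -0.0149, 0.1411]
ee_rot: [[0.011, 0.163, 0.986], [-0.0, 0.987, -0.163], [-1.0, 0.001, 0.011]]
wrist_force: [11.9, -6.9, -4.7]
gripper_width: 0.004
```

```bash
python3 go.py -84 -100 142
```

```text
4.7667 chest mm [-81.  -99.  141.1] F [11.9 -6.9 -4.7] w 0.0036335366174367147
[-0.001 -0.001 -0.004] [ 0.001  0.003 -0.   ]
```

Emit:
{"name": "play_rows", "arguments": {
  "commands": [
    {"fingers": 1,"tx": 0,"ty": 0,"tz": -0.003,"ax": 0,"ay": 0,"az": 0},
    {"fingers": 1,"tx": 0,"ty": 0,"tz": -0.003,"ax": 0,"ay": 0,"az": 0}
  ]
}}

```text
time_s: 4.93
tcp_pos: [0.4745, -0.0148, 0.1412]
ee_rot: [[0.015, 0.163, 0.987], [-0.001, 0.987, -0.163], [-1.0, 0.002, 0.015]]
wrist_force: [18.5, -11.1, -9.3]
gripper_width: 0.006
```

Emit:
{"name": "play_rows", "arguments": {
  "commands": [
    {"fingers": 1,"tx": 0,"ty": 0,"tz": 0.02,"ax": 0,"ay": 0,"az": 0},
    {"fingers": 1,"tx": -0.05,"ty": 0,"tz": 0.02,"ax": 0,"ay": 0,"az": 0},
    {"fingers": -1,"tx": -0.1,"ty": 0,"tz": 0.02,"ax": 0,"ay": 0,"az": 0},
    {"fingers": -1,"tx": -0.15,"ty": 0.05,"tz": 0.02,"ax": 0,"ay": 0,"az": 0},
    {"fingers": -1,"tx": -0.16,"ty": 0.1,"tz": 0.02,"ax": 0,"ay": 0,"az": 0}
  ]
}}

```text
time_s: 5.35
tcp_pos: [0.4945, 0.0504, 0.2617]
ee_rot: [[0.004, 0.17, 0.985], [0.001, 0.985, -0.17], [-1.0, 0.002, 0.004]]
wrist_force: [1.3, -0.2, 0.9]
gripper_width: 0.15
```

```bash
python3 go.py -64 70 260
```

```text
5.35 chest mm [-72.3 -31.2 261.7] F [ 1.3 -0.2  0.9] w 0.15025244662916368
[0.003 0.135 0.011] [-0.001  0.001 -0.001]
```

Emit:
{"name": "play_rows", "arguments": {
  "commands": [
    {"fingers": -1,"tx": -0.03,"ty": 0.12,"tz": 0,"ax": 0,"ay": 0,"az": 0},
    {"fingers": -1,"tx": -0.03,"ty": 0.12,"tz": 0,"ax": 0,"ay": 0,"az": 0},
    {"fingers": -1,"tx": -0.03,"ty": 0.12,"tz": 0,"ax": 0,"ay": 0,"az": 0},
    {"fingers": -1,"tx": -0.03,"ty": 0.12,"tz": 0,"ax": 0,"ay": 0,"az": 0},
    {"fingers": -1,"tx": -0.03,"ty": 0.12,"tz": 0,"ax": 0,"ay": 0,"az": 0}
  ]
}}

```text
time_s: 5.77
tcp_pos: [0.5076, 0.1402, 0.2792]
ee_rot: [[-0.003, 0.165, 0.986], [-0.001, 0.986, -0.165], [-1.0, -0.001, -0.003]]
wrist_force: [-0.2, -0.5, -0.5]
gripper_width: 0.527
```

```bash
python3 - <<'E'
from h import *
from go import *
p=shot("wrist"); save(p,"w2.png"); print(now()[1])
np.savez("w2.npz",R=p["R"],t=p["t"],k=[p["fx"],p["fy"],p["cx"],p["cy"]])
def w(P): return C@(np.array(P)/1000.)+[q[0],q[1],0]
im=cv2.cvtColor(p["image"],cv2.COLOR_RGB2BGR)
k=4/3; big=cv2.resize(im,None,fx=k*.93,fy=k*.93,interpolation=cv2.INTER_CUBIC); k*=.93
for P in [(-74,145,167),(-107,-150,144),(-107,-50,144),(-93,-50,144),(-93,-150,144),(-36,-34.5,138),(-36,-7.5,138),(-4,-7.5,138),(-4,-34.5,138),(-36,75,146),(-36,95,146),(-54,75,146),(-54,95,146),(-54,155,146),(-36,185,146),(-54,22,146)]:
    u=proj(p,w(P))[0]; cv2.circle(big,tuple(int(v) for v in u*k),2,(0,0,255),-1)
cv2.imwrite("pics/w2o.png",big)
E
```

```text
[-74.21639648  58.63385613 279.17992532]
```

View pics/w2o.png

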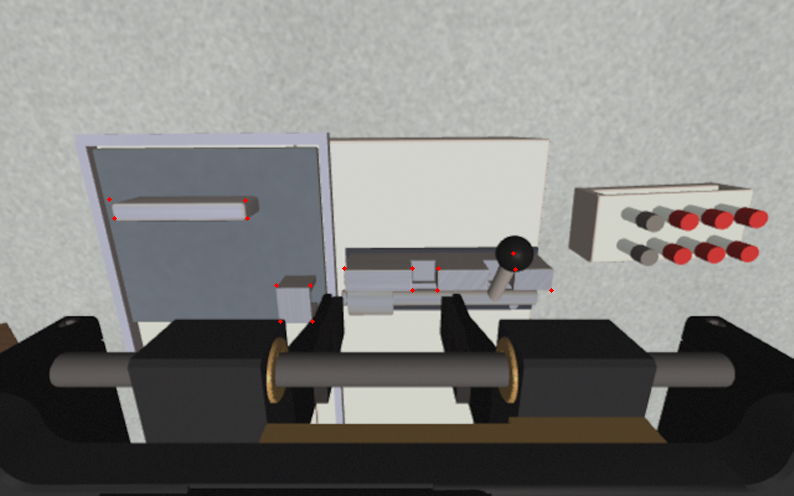

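Picture: the lid covers all the tubes, the bar and keeper sit on the model's shut positions, and the knob is at (513,253) as predicted. Next I grasp the knob.

Emit:
{"name": "play_rows", "arguments": {
  "commands": [
    {"fingers": -1,"tx": 0,"ty": 0.115,"tz": 0,"ax": 0,"ay": 0,"az": 0},
    {"fingers": -1,"tx": 0,"ty": 0.115,"tz": 0,"ax": 0,"ay": 0,"az": 0},
    {"fingers": -1,"tx": 0,"ty": 0.115,"tz": 0,"ax": 0,"ay": 0,"az": 0},
    {"fingers": -1,"tx": 0.04,"ty": 0.115,"tz": 0,"ax": 0,"ay": 0,"az": 0},
    {"fingers": -1,"tx": 0.08,"ty": 0.115,"tz": 0,"ax": 0,"ay": 0,"az": 0}
  ]
}}

```text
time_s: 6.23
tcp_pos: [0.5231, 0.2247, 0.2205]
ee_rot: [[0.002, 0.166, 0.986], [0.002, 0.986, -0.166], [-1.0, 0.002, 0.002]]
wrist_force: [-0.8, -0.2, -0.4]
gripper_width: 0.948
```

```bash
python3 go.py -74 145 168
```

```text
6.2333 chest mm [-73.  145.4 220.5] F [-0.8 -0.2 -0.4] w 0.9478025176680096
[ 0.07  -0.001 -0.001] [ 0.     0.001 -0.001]
```

Emit:
{"name": "play_rows", "arguments": {
  "commands": [
    {"fingers": -1,"tx": 0.03,"ty": 0,"tz": -0.001,"ax": 0,"ay": 0,"az": 0},
    {"fingers": -1,"tx": 0.06,"ty": 0,"tz": -0.001,"ax": 0,"ay": 0,"az": 0},
    {"fingers": -1,"tx": 0.07,"ty": 0,"tz": -0.001,"ax": 0,"ay": 0,"az": 0},
    {"fingers": 0,"tx": 0.07,"ty": 0,"tz": -0.001,"ax": 0,"ay": 0,"az": 0},
    {"fingers": 0,"tx": 0.07,"ty": 0,"tz": -0.001,"ax": 0,"ay": 0,"az": 0}
  ]
}}

```text
time_s: 6.65
tcp_pos: [0.5222, 0.2242, 0.1683]
ee_rot: [[0.0, 0.166, 0.986], [-0.001, 0.986, -0.166], [-1.0, -0.0, 0.0]]
wrist_force: [0.0, -0.3, 0.4]
gripper_width: 0.915
```

```bash
python3 go.py -74 145 168
```

```text
6.65 chest mm [-73.9 144.8 168.3] F [ 0.  -0.3  0.4] w 0.9151820569385892
[ 0.  0. -0.] [-0.  0.  0.]
```

Close in place.

Emit:
{"name": "play_rows", "arguments": {
  "commands": [
    {"fingers": 1,"tx": 0,"ty": 0,"tz": 0,"ax": 0,"ay": 0,"az": 0},
    {"fingers": 1,"tx": 0,"ty": 0,"tz": 0,"ax": 0,"ay": 0,"az": 0},
    {"fingers": 1,"tx": 0,"ty": 0,"tz": 0,"ax": 0,"ay": 0,"az": 0},
    {"fingers": 1,"tx": 0,"ty": 0,"tz": 0,"ax": 0,"ay": 0,"az": 0},
    {"fingers": 1,"tx": 0,"ty": 0,"tz": 0,"ax": 0,"ay": 0,"az": 0}
  ]
}}

```text
time_s: 7.07
tcp_pos: [0.5218, 0.2252, 0.1684]
ee_rot: [[0.001, 0.165, 0.986], [0.001, 0.986, -0.165], [-1.0, 0.001, 0.001]]
wrist_force: [-1.3, -0.2, -0.1]
gripper_width: 0.552
```

Emit:
{"name": "play_rows", "arguments": {
  "commands": [
    {"fingers": 1,"tx": 0,"ty": 0,"tz": 0,"ax": 0,"ay": 0,"az": 0},
    {"fingers": 1,"tx": 0,"ty": 0,"tz": 0,"ax": 0,"ay": 0,"az": 0},
    {"fingers": 1,"tx": 0,"ty": 0,"tz": 0,"ax": 0,"ay": 0,"az": 0},
    {"fingers": 1,"tx": 0,"ty": 0,"tz": 0,"ax": 0,"ay": 0,"az": 0}
  ]
}}

```text
time_s: 7.4
tcp_pos: [0.5217, 0.2251, 0.1678]
ee_rot: [[0.0, 0.166, 0.986], [0.0, 0.986, -0.166], [-1.0, 0.0, 0.0]]
wrist_force: [-0.2, 0.6, 0.1]
gripper_width: 0.274
```

```bash
python3 go.py -74 145 167; python3 -c "
import numpy as np
for a in (0,.1,.2,.3,.4,.5,.6,.7,.8,.87,.95):
    b=np.radians(40)+a; print(a, 'tz',round((-20-70*np.cos(b)+73.6)/750,4),'tx',round(-(122+70*np.sin(b)-167)/750,4))"
```

```text
7.4 chest mm [-74.5 145.5 167.8] F [-0.2  0.6  0.1] w 0.2742984743865279
[ 0.001 -0.001  0.001] [ 0.  0. -0.]
0 tz -0.0 tx 0.0
0.1 tz 0.0063 tx -0.0068
0.2 tz 0.0133 tx -0.013
0.3 tz 0.0209 tx -0.0184
0.4 tz 0.029 tx -0.0231
0.5 tz 0.0375 tx -0.0269
0.6 tz 0.0463 tx -0.0299
0.7 tz 0.0554 tx -0.0319
0.8 tz 0.0647 tx -0.0331
0.87 tz 0.0712 tx -0.0333
0.95 tz 0.0787 tx -0.0331
```

Emit:
{"name": "play_rows", "arguments": {
  "commands": [
    {"fingers": 1,"tx": 0,"ty": 0,"tz": 0,"ax": 0,"ay": 0,"az": 0},
    {"fingers": 1,"tx": -0.007,"ty": 0,"tz": 0.006,"ax": 0,"ay": 0,"az": 0},
    {"fingers": 1,"tx": -0.013,"ty": 0,"tz": 0.013,"ax": 0,"ay": 0,"az": 0},
    {"fingers": 1,"tx": -0.018,"ty": 0,"tz": 0.021,"ax": 0,"ay": 0,"az": 0},
    {"fingers": 1,"tx": -0.018,"ty": 0,"tz": 0.021,"ax": 0,"ay": 0,"az": 0}
  ]
}}

```text
time_s: 7.82
tcp_pos: [0.5382, 0.2222, 0.1822]
ee_rot: [[0.0, 0.166, 0.986], [-0.0, 0.986, -0.166], [-1.0, -0.0, 0.0]]
wrist_force: [-2.7, 0.5, -0.2]
gripper_width: 0.276
```

Emit:
{"name": "play_rows", "arguments": {
  "commands": [
    {"fingers": 1,"tx": -0.005,"ty": 0,"tz": 0.008,"ax": 0,"ay": 0,"az": 0},
    {"fingers": 1,"tx": -0.009,"ty": 0,"tz": 0.017,"ax": 0,"ay": 0,"az": 0},
    {"fingers": 1,"tx": -0.012,"ty": 0,"tz": 0.026,"ax": 0,"ay": 0,"az": 0},
    {"fingers": 1,"tx": -0.014,"ty": 0,"tz": 0.035,"ax": 0,"ay": 0,"az": 0},
    {"fingers": 1,"tx": -0.015,"ty": 0,"tz": 0.044,"ax": 0,"ay": 0,"az": 0}
  ]
}}

```text
time_s: 8.23
tcp_pos: [0.5707, 0.2166, 0.193]
ee_rot: [[0.0, 0.166, 0.986], [-0.0, 0.986, -0.166], [-1.0, 0.0, 0.0]]
wrist_force: [-1.9, 0.5, -0.3]
gripper_width: 0.281
```

```bash
python3 go.py -25 145 192; python3 - <<'E'
from h import *
p=shot("wrist"); save(p,"w3.png")
S=shot("side"); a=S["image"][180:290,240:350]; 
b=cv2.resize(a,(400,400),interpolation=cv2.INTER_CUBIC); c=p["image"][0:400,300:640]
o=np.hstack([cv2.resize(c,(340,400)),b]); cv2.imwrite("pics/w3c.png",o[:,:,::-1])
E
```

```text
8.2333 chest mm [-24.8 145.4 193. ] F [-1.9  0.5 -0.3] w 0.2811206126778766
[ 0.001 -0.001 -0.   ] [ 0.  0. -0.]
```

View pics/w3c.png

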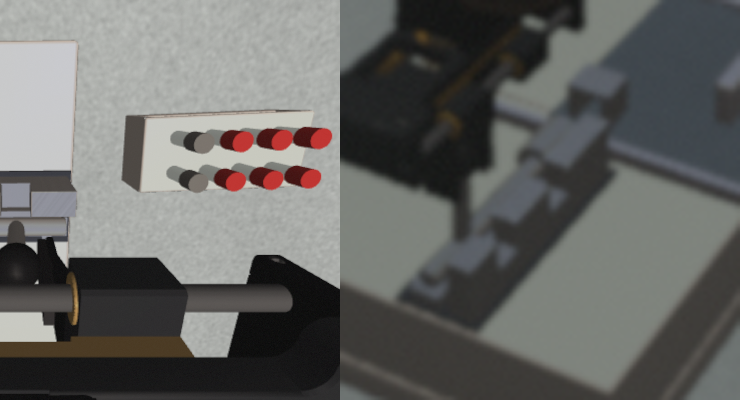

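The picture shows the knob held upright between the fingers at (18,265), and the open notch empty. Next I slide the bolt.

Emit:
{"name": "play_rows", "arguments": {
  "commands": [
    {"fingers": 1,"tx": 0,"ty": -0.01,"tz": 0,"ax": 0,"ay": 0,"az": 0},
    {"fingers": 1,"tx": 0,"ty": -0.026,"tz": 0,"ax": 0,"ay": 0,"az": 0},
    {"fingers": 1,"tx": 0,"ty": -0.042,"tz": 0,"ax": 0,"ay": 0,"az": 0},
    {"fingers": 1,"tx": 0,"ty": -0.058,"tz": 0,"ax": 0,"ay": 0,"az": 0},
    {"fingers": 1,"tx": 0,"ty": -0.07,"tz": 0,"ax": 0,"ay": 0,"az": 0}
  ]
}}

```text
time_s: 8.75
tcp_pos: [0.5605, 0.1635, 0.1928]
ee_rot: [[0.0, 0.166, 0.986], [0.0, 0.986, -0.166], [-1.0, 0.0, 0.0]]
wrist_force: [-0.7, 2.5, -0.4]
gripper_width: 0.28
```

```bash
python3 go.py -25 85 192
```

```text
8.75 chest mm [-25.9  91.3 192.8] F [-0.7  2.5 -0.4] w 0.28030865046624653
[ 0.001 -0.008  0.001] [ 0.  0. -0.]
```

Emit:
{"name": "play_rows", "arguments": {
  "commands": [
    {"fingers": 1,"tx": 0,"ty": -0.006,"tz": 0,"ax": 0,"ay": 0,"az": 0},
    {"fingers": 1,"tx": 0,"ty": -0.009,"tz": 0,"ax": 0,"ay": 0,"az": 0},
    {"fingers": 1,"tx": 0,"ty": -0.009,"tz": 0,"ax": 0,"ay": 0,"az": 0}
  ]
}}

```text
time_s: 9.0
tcp_pos: [0.5596, 0.1572, 0.1928]
ee_rot: [[-0.001, 0.166, 0.986], [-0.001, 0.986, -0.166], [-1.0, -0.001, -0.001]]
wrist_force: [-1.1, -0.5, 1.8]
gripper_width: 0.279
```

```bash
python3 go.py -25 85 192
```

```text
9.0 chest mm [-25.8  84.9 192.8] F [-1.1 -0.5  1.8] w 0.27867933204384826
[0.001 0.    0.001] [ 0. -0.  0.]
```

Emit:
{"name": "play_rows", "arguments": {
  "commands": [
    {"fingers": 1,"tx": 0.001,"ty": 0,"tz": -0.009,"ax": 0,"ay": 0,"az": 0},
    {"fingers": 1,"tx": 0.003,"ty": 0,"tz": -0.018,"ax": 0,"ay": 0,"az": 0},
    {"fingers": 1,"tx": 0.006,"ty": 0,"tz": -0.027,"ax": 0,"ay": 0,"az": 0},
    {"fingers": 1,"tx": 0.01,"ty": 0,"tz": -0.035,"ax": 0,"ay": 0,"az": 0},
    {"fingers": 1,"tx": 0.015,"ty": 0,"tz": -0.043,"ax": 0,"ay": 0,"az": 0}
  ]
}}

```text
time_s: 9.42
tcp_pos: [0.5275, 0.164, 0.1812]
ee_rot: [[0.0, 0.165, 0.986], [-0.0, 0.986, -0.165], [-1.0, -0.0, 0.0]]
wrist_force: [1.6, -1.7, -0.1]
gripper_width: 0.276
```

```bash
python3 go.py -74 85 168
```

```text
9.4167 chest mm [-58.6  86.3 181.2] F [ 1.6 -1.7 -0.1] w 0.2764959034379499
[ 0.018 -0.002 -0.021] [0. 0. 0.]
```

Emit:
{"name": "play_rows", "arguments": {
  "commands": [
    {"fingers": 1,"tx": 0.005,"ty": 0,"tz": -0.007,"ax": 0,"ay": 0,"az": 0},
    {"fingers": 1,"tx": 0.011,"ty": 0,"tz": -0.014,"ax": 0,"ay": 0,"az": 0},
    {"fingers": 1,"tx": 0.017,"ty": 0,"tz": -0.02,"ax": 0,"ay": 0,"az": 0},
    {"fingers": 1,"tx": 0.018,"ty": 0,"tz": -0.021,"ax": 0,"ay": 0,"az": 0},
    {"fingers": 1,"tx": 0.018,"ty": 0,"tz": -0.021,"ax": 0,"ay": 0,"az": 0}
  ]
}}

```text
time_s: 9.83
tcp_pos: [0.5127, 0.1667, 0.168]
ee_rot: [[0.001, 0.165, 0.986], [0.0, 0.986, -0.165], [-1.0, 0.0, 0.001]]
wrist_force: [0.8, -1.1, 1.4]
gripper_width: 0.282
```

```bash
python3 go.py -74 85 168
```

```text
9.8333 chest mm [-73.7  86.5 168. ] F [ 0.8 -1.1  1.4] w 0.28230204106150475
[ 0.    -0.002 -0.   ] [ 0.  0. -0.]
```

Emit:
{"name": "play_rows", "arguments": {
  "commands": [
    {"fingers": -1,"tx": 0,"ty": 0,"tz": 0,"ax": 0,"ay": 0,"az": 0},
    {"fingers": -1,"tx": 0,"ty": 0,"tz": 0,"ax": 0,"ay": 0,"az": 0},
    {"fingers": -1,"tx": 0,"ty": 0,"tz": 0,"ax": 0,"ay": 0,"az": 0},
    {"fingers": -1,"tx": 0,"ty": 0,"tz": 0,"ax": 0,"ay": 0,"az": 0},
    {"fingers": -1,"tx": 0,"ty": 0,"tz": 0,"ax": 0,"ay": 0,"az": 0}
  ]
}}

```text
time_s: 10.25
tcp_pos: [0.5124, 0.1664, 0.1675]
ee_rot: [[-0.001, 0.166, 0.986], [-0.0, 0.986, -0.166], [-1.0, -0.0, -0.001]]
wrist_force: [-0.1, -0.7, 0.1]
gripper_width: 0.566
```

Emit:
{"name": "play_rows", "arguments": {
  "commands": [
    {"fingers": -1,"tx": 0,"ty": 0,"tz": 0,"ax": 0,"ay": 0,"az": 0},
    {"fingers": -1,"tx": -0.02,"ty": 0,"tz": 0,"ax": 0,"ay": 0,"az": 0},
    {"fingers": -1,"tx": -0.06,"ty": 0,"tz": 0,"ax": 0,"ay": 0,"az": 0},
    {"fingers": -1,"tx": -0.11,"ty": 0,"tz": 0,"ax": 0,"ay": 0,"az": 0},
    {"fingers": -1,"tx": -0.15,"ty": 0,"tz": -0.02,"ax": 0,"ay": 0,"az": 0}
  ]
}}

```text
time_s: 10.67
tcp_pos: [0.4994, 0.1689, 0.2822]
ee_rot: [[0.002, 0.167, 0.986], [-0.0, 0.986, -0.167], [-1.0, -0.0, 0.002]]
wrist_force: [1.0, 0.9, 0.1]
gripper_width: 0.944
```

Emit:
{"name": "play_rows", "arguments": {
  "commands": [
    {"fingers": -1,"tx": -0.02,"ty": -0.04,"tz": -0.02,"ax": 0,"ay": 0,"az": 0},
    {"fingers": -1,"tx": -0.02,"ty": -0.04,"tz": -0.02,"ax": 0,"ay": 0,"az": 0},
    {"fingers": -1,"tx": -0.02,"ty": -0.04,"tz": -0.02,"ax": 0,"ay": 0,"az": 0}
  ]
}}

```text
time_s: 10.92
tcp_pos: [0.4776, 0.1413, 0.2969]
ee_rot: [[0.003, 0.166, 0.986], [0.002, 0.986, -0.166], [-1.0, 0.003, 0.002]]
wrist_force: [0.0, 0.8, -0.8]
gripper_width: 0.994
```

```bash
python3 - <<'E'
from h import *
from go import *
p=shot("wrist"); print(now()[1],r.sense()["gripper_width"])
def w(P): return C@(np.array(P)/1000.)+[q[0],q[1],0]
im=cv2.cvtColor(p["image"],cv2.COLOR_RGB2BGR)
k=1.25; big=cv2.resize(im,None,fx=k,fy=k,interpolation=cv2.INTER_CUBIC)
for P in [(-74,85,167),(-107,-150,144),(-107,-50,144),(-93,-50,144),(-93,-150,144),(-36,-34.5,138),(-36,-7.5,138),(-4,-7.5,138),(-4,-34.5,138),(-54,155,146),(-36,185,146),(-54,22,146)]:
    u=proj(p,w(P))[0]; cv2.circle(big,tuple(int(v) for v in u*k),2,(0,0,255),-1)
cv2.imwrite("pics/w4o.png",big)
E
```

```text
[-103.90388832   55.90733586  295.55696884] 0.9995437713163764
```

View pics/w4o.png

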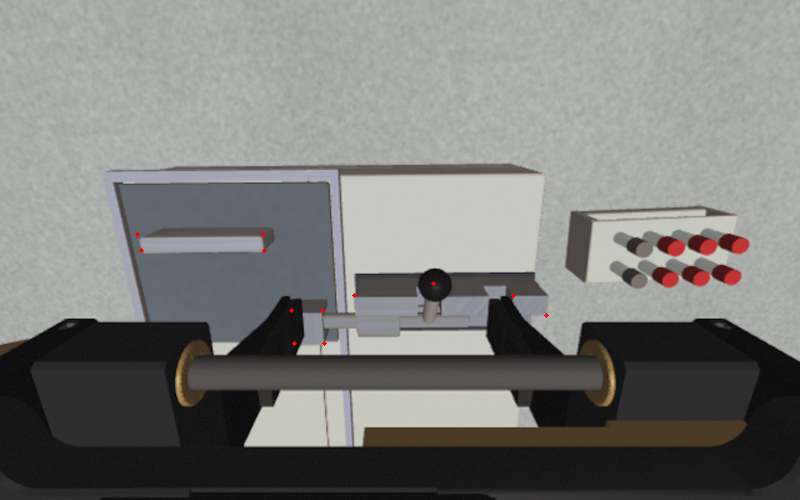

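The knob is at (434,284), on the predicted locked position. The rod enters the keeper, the lid is shut, and the gripper is clear. I'm handing the job in.

```bash
python3 -c "
from h import *
print(job.finish_job())"
```

```text
the job is handed in; nothing more can be done
None
```

The lid is shut and bolted, and I handed the job in at about 11 s of the 51 s allowed. The hand-in reports no verdict.

- **Lid:** I pushed the pull bar with closed fingers until the lid stopped. The force rose to about 20 N with no further movement. That was about 2.5 mm short of my computed stop point, which is within the fit error. The wrist picture then showed the bar and keeper on their shut positions.
- **Bolt:** I gripped the knob, swung the handle up nearly upright, slid it about 60 mm and lowered it into the locked notch. I then opened the gripper and backed away.
- **Last picture:** The knob was within a pixel or two of its predicted locked position, the rod was in the keeper and the lid was shut. The gripper was fully open and clear, with wrist force near zero.
- **Bolt depth:** After lowering, the gripper sat at chest y = 86.5 mm instead of 85. That puts the bolt at about 59 mm, against the 54 mm needed.
- **Bystanders:** The rack showed in place in the last picture. The jar and carton were out of that view, so I did not re-check them. The arm passed well above them and no contact force showed.

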